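# Close up the tumbler bay of the sideboard's glass tray

### The arm

A 7-joint arm with a two-finger parallel gripper is mounted at the origin on the work surface. World frame = base frame: x ahead of the robot, y to its left, z up, the work surface at z = 0. Lengths are in mm, angles in rad, forces in N, time in s.
With the tool pointing down it reaches from about 400 to 875 mm from the base axis. Payload 4.4 kg.
Tool frame: the origin (TCP) lies where the fingers leave the gripper's body, on its centre line; the fingertips stand 73 mm ahead of it and the grasp point (between the pads) lies 54 mm ahead of it; z points along the fingers, y is the line along which they close (so a half turn about z gives the same grasp; the last joint's range is limited). The gripper opens to 85 mm and grips with 20 to 120 N. Pads are 22 mm wide; open, the fingers measure 114 mm over their backs; the gripper's body (76 mm by 85 mm) begins 54 mm behind the grasp point. The pads swing forward as they close: fully open they stand 13 mm farther back than shut.
Start: joints at [1.129, 0.628, 0.038, 1.517, -0.027, 0.996, -0.02], TCP at [238.586, -604.643, 303.913] pointing down, gripper open.
Joint ranges: [-3.06, 3.06], [-0.37, 2.12], [-1.25, 1.32], [0.18, 2.47], [-1.1, 4.24], [0.23, 1.98], [-2.94, 2.94]. Speed limits (rad/s): [2.57, 2.57, 3.14, 3.14, 3.14, 3.14, 3.14].

### API

Orientations are given as [roll, pitch, yaw] about the fixed x, y, z axes, in that order (R = Rz(yaw) Ry(pitch) Rx(roll)).
In Python, from cell import ctrl gives the robot as it stands.
- The arm moves only by the tool send_rows, never from a script. Its argument "rows" is a list that holds one entry, the list of rows, each a list of 6 numbers: the shift along the tool's x, y, z in cm, then the turn, a rotation vector about the tool's x, y, z in rad. In form: [[[tx, ty, tz, wx, wy, wz], ...]]. A call has 1 to 10 rows; each row is the pose to reach, as a shift and turn from the pose commanded when the call began, along the tool's axes at that moment; what a row does not reach only later rows make up. A row lasts 1/10 s, in which the tool goes at most 50 mm and 8.59 degrees, less where a joint would pass 70% of its speed; a pose out of reach is approached as far as the arm can. A call with a gripper value outside its range is refused whole. "grip" is the closure in counts, from 0 (fully open) to 255 (shut), set as the call begins (left out, the last holds). The fingers move at their own pace and stop on an object; the grip force is fixed at half the most. Time passes only in rows, so rows that repeat a pose let the fingers close. It gives the time, the measured TCP pose, the force, the opening and the grip force at its end, in the units of the state.
- ctrl.read_state(): the state, without advancing time (a new reading comes with each control period).
- ctrl.get_image(name): name is "side" or "top" or "wrist"; returns a dict with "pixels" (420x560x3 uint8, red, green, blue), "fx", "fy", "cx", "cy" (pixels), "D" ([k1, k2, p1, p2, k3] as OpenCV has them; the pictures are not rectified), "extrinsics" (4x4, takes a point from camera to world coordinates); the wrist camera has in their place "mount" (4x4, takes a point from camera to tool coordinates, whose origin is the TCP and whose axes are the flange's). Camera axes: x right, y up, looking along -z (the intrinsics and any distortion apply to the point x, -y, -z); pixel columns grow to the right and rows downward; lengths in mm; the calibration is good to about 2 mm. A picture is of the moment at which its call begins: read the wrist's pose just before it. There is no depth.
- ctrl.finish_job(): hands the job in; it is judged then, once.
The state is a dict: "clock": time; "qpos": joint angles; "qd": joint speeds; "tau": joint torques, N m; "eef_pos": TCP position; "tool_rot": TCP orientation; "force": force on the tool from outside, world axes, zero at the start; "torque": the same for the moment, N m; "width": finger opening in mm; "gripper_force": force on a finger pad.
Only numpy, scipy, OpenCV 4.12 (cv2) and the standard library are available. Lean on these libraries where they do the work, as an engineer would, in place of code of your own. Each camera call takes 0.05 s, during which the arm holds its last target. There are 200 camera calls.

### The job

The oak glass tray from the sideboard has a divider that brakes itself on its two rails. With the fingertips press down the release bar in the middle of the divider and, keeping it down, push the divider along until it meets the pair of steel stop clips on the rails; then let go, so that the bar springs up and the divider is held there. Nothing is to be gripped or lifted, and the tumblers, the jigger and the rum bottle must stay where they stand.

Things in the scene. Friction and masses are not known exactly. Their poses are not given: they have to be found in the camera images.
- tray: Open oak tray, fixed, 270 mm (its x) by 480 mm (its y) and 62 mm high, floor 8 mm thick, walls 10 mm. Origin: centre of its underside, on the sideboard top; z up. An aluminium rail with engraved ticks lies on each of the two long walls (top of rails 68 mm above the sideboard top). The divider slides along the tray's y; its +y is towards the stop clips and the tumblers. The tray stands turned by up to 20 degrees either way.
- press_top (a point): Centre of the top face of the release bar (moves with it): a ribbed steel press bar in the middle of the divider, 96 mm along the tray's x; flat top 20 mm wide along the tray's y, with flanks sloping at 45 degrees. Up, its top is 94 mm above the sideboard top and 7 mm proud of the divider's bars. Sprung: about 3 N presses it 1 mm, 5 N 2 mm, 6.5 N fully down (5 mm); more than that only bears on its end stop.
- press_bar: The release bar itself, the part to be pressed; origin at the centre of its top face, axes along the tray's.
- key (a joint): How far the release bar is pressed: 0 up (brake on: the divider resists about 11 to 16 N), 0.005 m fully down. From about 0.002 the brake is fully off and the divider slides with 1 to 2 N, so a fingertip pressing on the bar carries it along; let go, the bar springs back to 0 and the brake grips.
- divider (a joint): How far the divider has slid along the tray's +y, m, 0 to 0.30. At 0 the release bar's centre is 150 mm on the -y side of the tray's middle.
- divider_face (a point): Middle of the divider's leading face (the one towards the stop clips), 25 mm in +y from the release bar's centre line, 78 mm above the sideboard top. The divider spans the tray, 262 mm long and 50 mm wide, its two aluminium bars 69 to 87 mm above the sideboard top, and an oak panel hangs below it.
- lead_bar: The divider's leading aluminium bar, 262 x 8 x 18 mm, on the side of the stop clips; origin at the centre of its underside.
- trail_bar: The divider's trailing aluminium bar, the same, on the other side.
- stop_face (a point): Mid-point between the two stop clips, in the plane of their faces towards the divider, 78 mm above the sideboard top. The clips are steel blocks 24 x 14 x 17 mm with an engraved line, one on each rail (123 mm to either side of this point), rigid; tops 86 mm above the sideboard top. The divider is home when divider_face reaches this plane.
- stop: The pair of stop clips; origin below stop_face at the sideboard top, axes along the tray's; y is the divider's travel.
- tumbler_a: Glass tumbler, 74 mm across, 88 mm high, loose in the bay beyond the stop clips, rim 96 mm above the sideboard top; origin at its underside. To be left alone.
- tumbler_b: The second, equal tumbler beside it. To be left alone.
- jigger: Stainless double-cone jigger, 40 mm across, 75 mm high, loose in the bay behind the divider, rim 83 mm above the sideboard top; origin at its underside. To be left alone.
- rum_bottle: Closed rum bottle, 76 mm across, 292 mm high, loose on the sideboard top to the right of the tray; origin at its underside. To be left alone.

How it is judged:
By the outcome, as a careful person would: the job done as asked, in the order asked, and still so for the second after the job is handed in, with the robot touching nothing.
It also fails if it takes over 38 s, if anything falls off the work surface, if the arm or the gripper's body presses on something with over 40 N, if the wrist force passes 120 N, or if a joint passes its speed limit or range.

## Working session

There is one attempt and no reset: what is moved stays moved. The work goes in short steps, Python scripts to look and compute and a tool call to move; the robot and the scene stay as the last step left them, time stands still between calls to the robot, and variables do not carry over. Pictures are saved under pics/ and viewed, at most 10 in all, crops included, and the job is handed in when it is done.

Besides the shell and the picture viewer there is one more tool, called after ">>>" by a JSON object that holds its "fn" and its "kwargs". send_rows: Moves the arm, as the interface text tells. Its arguments: {"type":"object","properties":{"rows":{"type":"array","items":{"type":"array","items":{"type":"array","items":{"type":"number"}}}},"grip":{"type":"number"}},"required":["rows"]}

```bash
mkdir -p pics; python3 - <<'E'
from cell import ctrl
import cv2
s=ctrl.read_state();print({k:s[k] for k in('clock','eef_pos','tool_rot','force','width')})
for n in('top','side'):
    d=ctrl.get_image(n);cv2.imwrite(f'pics/{n}1.png',d['pixels'][:,:,::-1])
    print(n,d['fx'],d['fy'],d['cx'],d['cy'],d['D'],d['extrinsics'])
E
```

```text
{'clock': 0.0, 'eef_pos': array([ 238.42226446, -604.16856592,  302.98876462]), 'tool_rot': array([-3.13968258e+00,  7.79663041e-06,  3.75818396e-01]), 'force': array([-0.13377828, -0.15114837,  0.56405331]), 'width': 85.21974296471451}
top 543.4729933014023 543.4729933014023 274.5819334063394 209.11811341625472 [-0.21211732  0.          0.          0.          0.        ] [[-2.16815183e-02  9.96587188e-01 -7.96485303e-02  4.52286218e+02]
 [-9.99745866e-01 -2.11202335e-02  7.88281019e-03 -8.56928371e+01]
 [ 6.17371209e-03  7.97992002e-02  9.96791840e-01  1.42756578e+03]
 [ 0.00000000e+00  0.00000000e+00  0.00000000e+00  1.00000000e+00]]
side 391.71655655865 391.71655655865 288.69854107363676 207.3896941958032 [-0.05578606  0.          0.          0.          0.        ] [[-9.93671975e-01  7.96550345e-02 -7.91901638e-02  4.72155922e+02]
 [-1.11818599e-01 -7.68142519e-01  6.30439269e-01  4.32292826e+02]
 [-1.06116702e-02  6.35304766e-01  7.72188608e-01  7.21948282e+02]
 [ 0.00000000e+00  0.00000000e+00  0.00000000e+00  1.00000000e+00]]
```

View pics/top1.png

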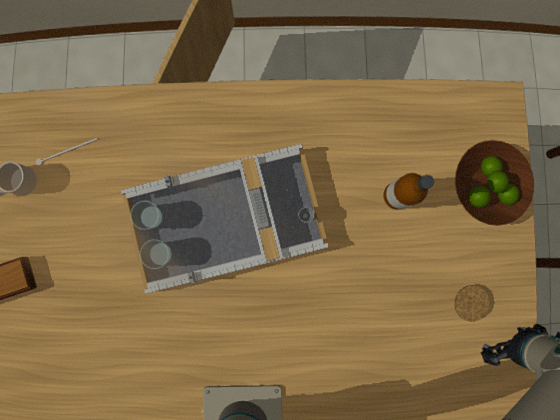

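View pics/side1.png

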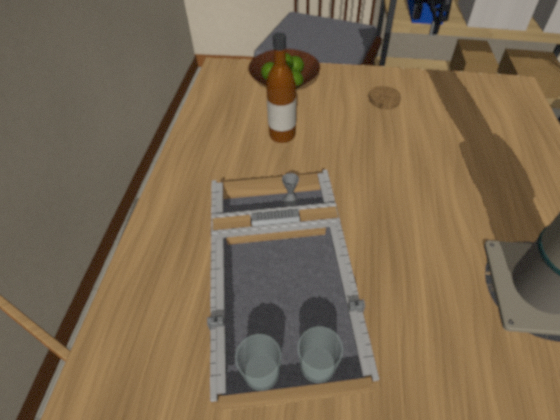

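The top view shows the tray's corners near (123,192), (300,148), (326,245) and (148,290). The divider bar is at about (260,208), the clips at (169,181) and (194,276), and the jigger at (306,214). I'll zoom in for accurate pixels.

```bash
python3 - <<'E'
import cv2
i=cv2.imread('pics/top1.png')[140:300,115:335]
cv2.imwrite('pics/top1c.png',cv2.resize(i,None,fx=3.6,fy=3.6,interpolation=cv2.INTER_CUBIC))
E
```

```text
(no output)
```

View pics/top1c.png

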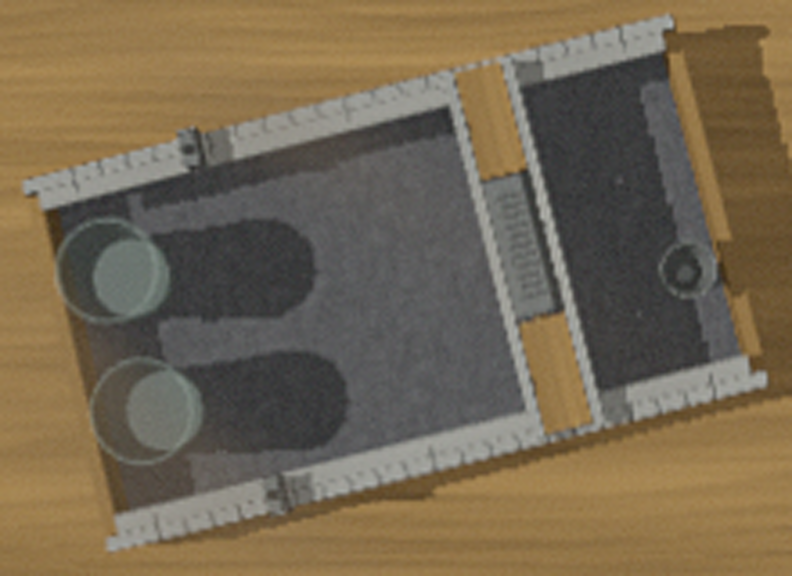

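The crop shows:
- **Rail corners:** (25,183), (670,17), (765,381) and (110,548).
- **Bar:** corners (482,181), (523,170), (559,306) and (520,318).
- **Clip faces towards the divider:** about x=203 and x=290.
- **Tumblers:** on the left.

```bash
cat >h.py <<'E'
import numpy as np,cv2
from scipy.spatial.transform import Rotation as R
def back(d,E,uv,z):
    K=np.array([[d['fx'],0,d['cx']],[0,d['fy'],d['cy']],[0,0,1.]])
    p=cv2.undistortPoints(np.array(uv,float).reshape(-1,1,2),K,np.array(d['D'],float)).reshape(-1,2)
    r=np.c_[p[:,0],-p[:,1],-np.ones(len(p))]@E[:3,:3].T
    return E[:3,3]+r*((z-E[2,3])/r[:,2])[:,None]
E
python3 - <<'E'
from h import *
from cell import ctrl
d=ctrl.get_image('top');E=np.array(d['extrinsics'])
f=lambda c,z:back(d,E,np.array(c)/3.6+[115-.36,140-.36],z)[:,:2]
c=f([(25,183),(670,17),(765,381),(110,548)],68);print(c)
m=c.mean(0);print('centre',m,'sides',[np.linalg.norm(c[i]-c[i-1]) for i in range(4)])
e=(c[0]-c[1]+c[3]-c[2]);a=np.arctan2(-e[0],e[1]);print('yaw',a)
Rt=np.array([[np.cos(a),-np.sin(a)],[np.sin(a),np.cos(a)]])
loc=lambda p:(p-m)@Rt
b=f([(482,181),(523,170),(559,306),(520,318)],94);print('bar',loc(b),loc(b).mean(0),b.mean(0))
print('lead bar edge',loc(f([(448,102),(535,432)],87)))
print('trail edge',loc(f([(515,62),(602,422)],87)))
print('clips',loc(f([(203,160),(290,505),(180,135),(268,488)],86)))
print('tumb',loc(f([(112,270),(147,410)],96)),'jig',loc(f([(688,270)],83)))
print('bottle base',f([((397-115)*3.6,(194-140)*3.6)],40))
E
```

```text
[[ 617.03732072  293.72255796]
 [ 724.71773162 -166.57953193]
 [ 466.78711175 -226.10246442]
 [ 358.74009149  234.00814953]]
centre [541.8205639   33.76217778] sides [np.float64(265.10991910136363), np.float64(472.7293991784121), np.float64(264.7096223459125), np.float64(472.62663451185256)]
yaw 0.2302254614837534
bar [[  48.9880317   -79.98954517]
 [  49.34322964 -109.11378678]
 [ -47.28340807 -109.82488663]
 [ -48.60479291  -82.02072766]] [  0.61076509 -95.23723656] [564.1480696  -58.82284666]
lead bar edge [[ 109.16099562  -70.54672052]
 [-126.40465199  -72.54488745]]
trail edge [[ 124.79837123 -122.41839395]
 [-131.20074119 -118.60761885]]
clips [[ 112.89849067  104.76282061]
 [-133.54331939  102.88038107]
 [ 134.10296789  116.47228018]
 [-118.55774615  114.79747552]]
tumb [[ 53.01003077 182.82420406]
 [-46.59551367 181.70508545]] jig [[ -44.82472214 -202.26369884]]
bottle base [[ 596.79528271 -414.80378012]]
```

```bash
cat >>h.py <<'E'
m=np.array([541.8,33.8]);a=0.2302
def world(tx,ty): return m+np.array([tx*np.cos(a)-ty*np.sin(a),tx*np.sin(a)+ty*np.cos(a)])
def local(p):
    d=np.array(p[:2])-m;return np.array([d[0]*np.cos(a)+d[1]*np.sin(a),-d[0]*np.sin(a)+d[1]*np.cos(a)])
def togo(s,xyz,yaw=a+np.pi/2):
    T=R.from_euler('xyz',s['tool_rot']);G=R.from_euler('xyz',[np.pi,0,yaw])
    return T.inv().apply(np.array(xyz)-s['eef_pos'])/10,(T.inv()*G).as_rotvec()
E
python3 - <<'E'
from h import *
from cell import ctrl
s=ctrl.read_state();print(togo(s,[*world(0,-95.5),220]))
E
```

```text
(array([ 50.25349929, -38.75800566,   8.37506901]), array([-1.26170164e-03, -1.05498820e-03, -1.42516119e+00]))
```

>>> {"fn": "send_rows", "kwargs": {"rows": [[[1.5,-1.2,0,0,0,-0.04],[4.5,-3.5,0,0,0,-0.12],[8,-6.2,0,0,0,-0.22],[11.5,-8.9,0,0,0,-0.32],[15,-11.6,0,0,0,-0.42],[18.5,-14.3,0,0,0,-0.52],[22,-17,0,0,0,-0.62],[25.5,-19.7,0,0,0,-0.72],[29,-22.4,0,0,0,-0.82],[32,-24.7,0,0,0,-0.9]]], "grip": 255}}

```text
clock: 1.15
eef_pos: [446.5, -255.1, 304.0]
tool_rot: [3.141, -0.001, 1.281]
force: [0.2, -0.2, 0.4]
width: -0.2
gripper_force: 0.0
```

```bash
python3 - <<'E'
from h import *
from cell import ctrl
s=ctrl.read_state();print(s['clock'],s['eef_pos'],s['tool_rot'],s['width'],togo(s,[*world(0,-95.5),220]))
E
```

```text
1.15 [ 446.54556041 -255.08444969  303.95354528] [ 3.14146259e+00 -5.64263712e-04  1.28085094e+00] -0.23294428980021034 (array([22.11422606,  5.61396037,  8.40856436]), array([ 2.73867493e-04, -5.17658125e-04, -5.20145409e-01]))
```

>>> {"fn": "send_rows", "kwargs": {"rows": [[[3,0.8,1,0,0,-0.07],[6,1.5,2.2,0,0,-0.14],[9,2.3,3.4,0,0,-0.21],[12,3.1,4.6,0,0,-0.28],[15,3.8,5.7,0,0,-0.35],[18,4.6,6.8,0,0,-0.42],[20.5,5.2,7.8,0,0,-0.48],[22.1,5.6,8.4,0,0,-0.52],[22.1,5.6,8.4,0,0,-0.52],[22.1,5.6,8.4,0,0,-0.52]]]}}

```text
clock: 2.15
eef_pos: [562.9, -63.4, 219.8]
tool_rot: [-3.14, 0.001, 1.794]
force: [-0.5, -0.5, -0.1]
width: 0.1
gripper_force: 0.0
```

```bash
python3 - <<'E'
from h import *
from cell import ctrl
s=ctrl.read_state();print(s['clock'],s['eef_pos'],s['tool_rot'],s['width'],s['force'],local(s['eef_pos']))
w=ctrl.get_image('wrist');print(w['fx'],w['cx'],w['cy'],w['D'],w['mount'])
t=ctrl.get_image('side')['pixels'][130:350,180:400]
im=np.hstack([w['pixels'],cv2.resize(t,(420,420))])[:,:,::-1]
cv2.imwrite('pics/w1.png',cv2.resize(im,(800,343)))
np.save('w1.npy',w['pixels'])
E
```

```text
2.15 [562.92779653 -63.35016516 219.82726024] [-3.14026715e+00  7.63000857e-04  1.79428733e+00] 0.11974491135697933 [-0.48210699 -0.47739164 -0.08058345] [ -1.59651025 -99.4081965 ]
301.8974552322309 283.2081942619731 208.7180191943796 [-0.06734352  0.          0.          0.          0.        ] [[-2.18670047e-05  9.55309649e-01  2.95606957e-01  7.61562400e+01]
 [ 9.99999891e-01 -1.16926745e-04  4.51844067e-04 -1.53664566e-01]
 [ 4.66215356e-04  2.95606935e-01 -9.55309543e-01 -7.11126551e+01]
 [ 0.00000000e+00  0.00000000e+00  0.00000000e+00  1.00000000e+00]]
```

View pics/w1.png

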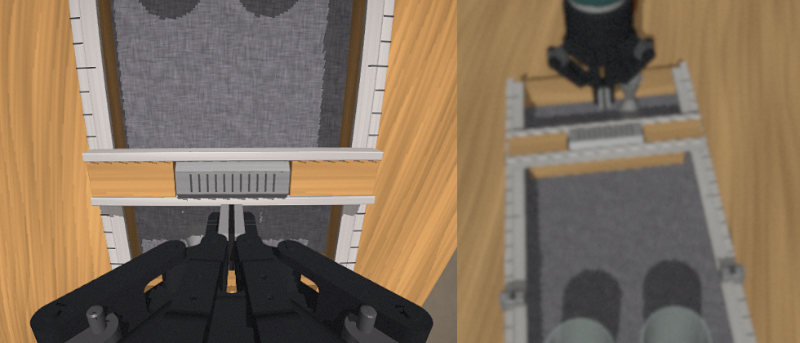

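The wrist view shows the bar spanning (176–290, 162–197) in the shown pixels, centred near (232,180). The shut fingertips are just in front of it. I'll locate the bar, the divider bars and the fingertip from this.

```bash
python3 - <<'E'
from h import *
from cell import ctrl
s=ctrl.read_state();w=ctrl.get_image('wrist')
T=np.eye(4);T[:3,:3]=R.from_euler('xyz',s['tool_rot']).as_matrix();T[:3,3]=s['eef_pos']
E=T@np.array(w['mount'])
f=lambda c,z:back(w,E,np.array(c)*1.225,z)
print('bar ctr',[local(p) for p in f([(232,180),(176,163),(290,163)],93)])
print('bars edges',[local(p) for p in f([(84,156),(382,153),(92,205),(374,204)],87)])
q=np.linalg.inv(np.array(w['mount']))@[0,0,73,1]
print('tip px',(w['cx']+w['fx']*q[0]/-q[2])/1.225,(w['cy']-w['fx']*q[1]/-q[2])/1.225)
i=w['pixels'][160:300,190:390,::-1]
cv2.imwrite('pics/w2.png',cv2.resize(i,None,fx=4,fy=4,interpolation=cv2.INTER_CUBIC))
E
```

```text
bar ctr [array([ -1.40645946, -94.28454046]), array([-48.21443025, -78.84420906]), array([ 47.29911735, -79.6004714 ])]
bars edges [array([-130.74342766,  -73.3537513 ]), array([129.57067588, -72.7231275 ]), array([-131.99939801, -120.30136592]), array([ 130.53699356, -121.35677968])]
tip px 231.5331703961539 216.76984037176888
```

View pics/w2.png

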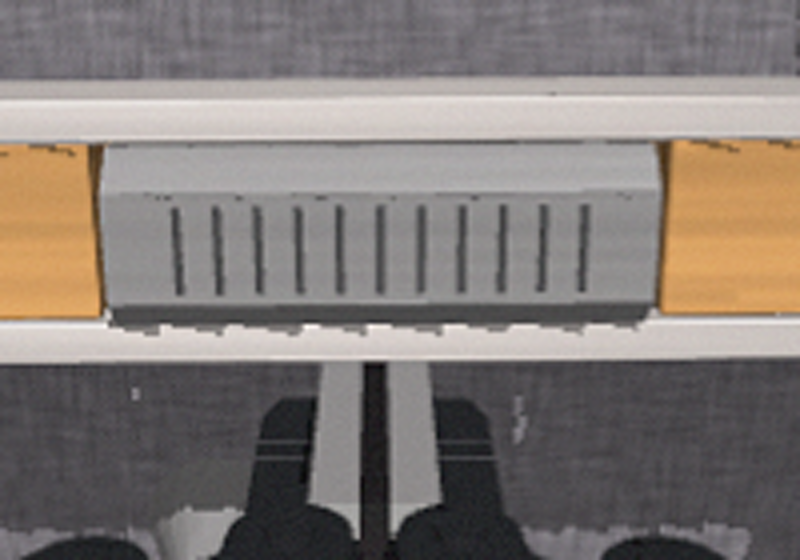

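```bash
cat >st.py <<'E'
from h import *
from cell import ctrl
import sys
s=ctrl.read_state();l=local(s['eef_pos']);F=s['force']
print(s['clock'].round(2) if hasattr(s['clock'],'round') else s['clock'],'loc',l.round(2),'z',round(s['eef_pos'][2],2),'F tray',(np.array([F[0]*np.cos(a)+F[1]*np.sin(a),-F[0]*np.sin(a)+F[1]*np.cos(a),F[2]])).round(2),s['tool_rot'])
if len(sys.argv)>3: print(togo(s,[*world(float(sys.argv[1]),float(sys.argv[2])),float(sys.argv[3])]))
E
python3 st.py 0 -96 175
```

```text
2.3 loc [  -1.74 -100.22] z 220.36 F tray [-0.57 -0.35 -0.59] [-3.14136673e+00  1.29091595e-03  1.79281450e+00]
(array([0.42878154, 0.17116261, 4.53491204]), array([-0.0002312 ,  0.00128998, -0.00818197]))
```

>>> {"fn": "send_rows", "kwargs": {"rows": [[[0.1,0.05,0.8,0,0,-0.008],[0.2,0.1,1.8,0,0,-0.008],[0.3,0.15,2.8,0,0,-0.008],[0.4,0.17,3.7,0,0,-0.008],[0.43,0.17,4.3,0,0,-0.008],[0.43,0.17,4.5,0,0,-0.008],[0.43,0.17,4.5,0,0,-0.008],[0.43,0.17,4.5,0,0,-0.008],[0.43,0.17,4.5,0,0,-0.008]]]}}

```text
clock: 3.2
eef_pos: [564.5, -57.7, 175.3]
tool_rot: [3.141, 0.0, 1.804]
force: [-0.1, -0.0, 0.1]
width: -0.2
gripper_force: 0.0
```

```bash
python3 st.py 0 -96 169; python3 - <<'E'
from cell import ctrl
import cv2
i=ctrl.get_image('wrist')['pixels'][160:300,190:390,::-1]
cv2.imwrite('pics/w3.png',cv2.resize(i,None,fx=4,fy=4,interpolation=cv2.INTER_CUBIC))
E
```

```text
3.2 loc [  1.17 -94.28] z 175.33 F tray [-0.12  0.02  0.08] [3.14071040e+00 3.02173575e-04 1.80372711e+00]
(array([-0.17136079, -0.1178907 ,  0.63303504]), array([0.00088267, 0.00030097, 0.00273091]))
```

View pics/w3.png

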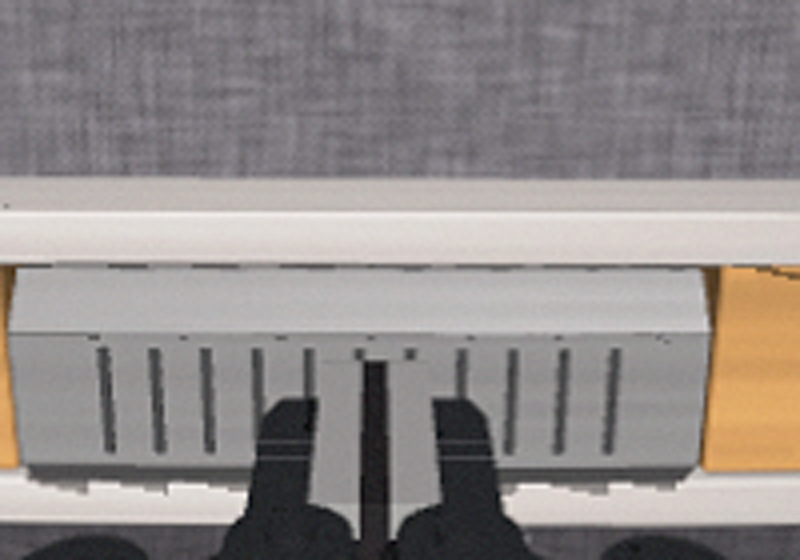

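The fingertips are centred over the flat ribbed top, about 8 mm above it. I'll go down slowly, watching the force.

>>> {"fn": "send_rows", "kwargs": {"rows": [[[0,-0.05,0.2,0,0,0],[0,-0.05,0.4,0,0,0],[0,-0.05,0.6,0,0,0],[0,-0.05,0.7,0,0,0],[0,-0.05,0.7,0,0,0]]]}}

```text
clock: 3.75
eef_pos: [563.5, -57.8, 167.7]
tool_rot: [-3.141, -0.0, 1.804]
force: [-1.0, 1.0, -0.1]
width: 0.3
gripper_force: 0.0
```

>>> {"fn": "send_rows", "kwargs": {"rows": [[[0,0,0.1,0,0,0],[0,0,0.15,0,0,0],[0,0,0.15,0,0,0]]]}}

```text
clock: 4.05
eef_pos: [563.8, -57.8, 166.5]
tool_rot: [3.141, 0.0, 1.804]
force: [0.4, -0.3, 0.7]
width: 0.1
gripper_force: 0.7
```

```bash
python3 st.py
```

```text
4.05 loc [  0.5  -94.18] z 166.52 F tray [ 0.29 -0.41  0.75] [3.14132958e+00 5.08389904e-05 1.80378574e+00]
```

>>> {"fn": "send_rows", "kwargs": {"rows": [[[0,0,0.1,0,0,0],[0,0,0.1,0,0,0]]]}}

```text
clock: 4.25
eef_pos: [563.8, -57.8, 165.6]
tool_rot: [3.141, 0.0, 1.804]
force: [-1.2, 0.0, 3.2]
width: 0.1
gripper_force: 1.8
```

>>> {"fn": "send_rows", "kwargs": {"rows": [[[0,0,0.1,0,0,0],[0,0,0.1,0,0,0]]]}}

```text
clock: 4.45
eef_pos: [563.8, -57.8, 164.6]
tool_rot: [3.141, 0.0, 1.804]
force: [-1.2, 1.2, 5.2]
width: -0.1
gripper_force: 2.5
```

>>> {"fn": "send_rows", "kwargs": {"rows": [[[0,0,0.1,0,0,0],[0,0,0.1,0,0,0]]]}}

```text
clock: 4.65
eef_pos: [563.8, -57.8, 163.6]
tool_rot: [3.141, 0.0, 1.804]
force: [-0.3, 0.8, 5.1]
width: -0.1
gripper_force: 2.7
```

>>> {"fn": "send_rows", "kwargs": {"rows": [[[0,0,0.08,0,0,0],[0,0,0.08,0,0,0],[0.1,0,0.08,0,0,0],[0.3,0,0.08,0,0,0],[0.6,0,0.08,0,0,0],[1.0,0,0.08,0,0,0],[1.4,0,0.08,0,0,0],[1.7,0,0.08,0,0,0],[1.9,0,0.08,0,0,0],[2.0,0,0.08,0,0,0]]]}}

```text
clock: 5.65
eef_pos: [559.3, -38.7, 163.0]
tool_rot: [3.141, 0.001, 1.804]
force: [-1.0, -0.8, 5.4]
width: -0.1
gripper_force: 2.9
```

```bash
python3 st.py; python3 - <<'E'
from cell import ctrl
import cv2
i=ctrl.get_image('wrist')['pixels'][60:340,100:480,::-1]
cv2.imwrite('pics/w4.png',cv2.resize(i,None,fx=2,fy=2,interpolation=cv2.INTER_CUBIC))
E
```

```text
5.65 loc [  0.49 -74.57] z 162.99 F tray [-1.14 -0.56  5.43] [3.14106608e+00 8.71695276e-04 1.80365291e+00]
```

View pics/w4.png

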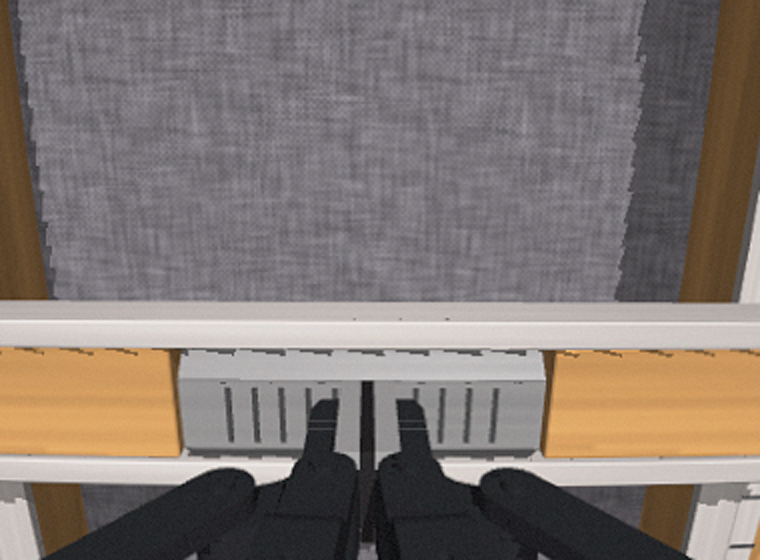

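The divider is following, with the tips still on the flat top. I'll keep sliding.

>>> {"fn": "send_rows", "kwargs": {"rows": [[[0.2,0,0,0,0,0],[0.6,0,0,0,0,0],[1.2,0,0,0,0,0],[2.0,0,0,0,0,0],[2.8,0,0,0,0,0],[3.6,0,0,0,0,0],[4.4,0,0,0,0,0],[5.2,0,0,0,0,0],[5.8,0,0,0,0,0],[6.2,0,0,0,0,0]]]}}

```text
clock: 6.7
eef_pos: [545.1, 22.1, 163.1]
tool_rot: [3.141, 0.001, 1.804]
force: [0.3, -1.5, 5.8]
width: -0.1
gripper_force: 2.9
```

>>> {"fn": "send_rows", "kwargs": {"rows": [[[0.4,0,0,0,0,0],[1.0,0,0,0,0,0],[1.8,0,0,0,0,0],[2.6,0,0,0,0,0],[3.4,0,0,0,0,0],[4.2,0,0,0,0,0],[5.0,0,0,0,0,0],[5.7,0,0,0,0,0],[6.2,0,0,0,0,0],[6.4,0,0,0,0,0]]]}}

```text
clock: 7.7
eef_pos: [530.4, 84.6, 163.1]
tool_rot: [3.14, 0.0, 1.804]
force: [-1.1, -1.0, 5.6]
width: -0.0
gripper_force: 2.9
```

```bash
python3 st.py; python3 - <<'E'
from cell import ctrl
import cv2
i=ctrl.get_image('wrist')['pixels'][60:340,:,::-1]
cv2.imwrite('pics/w5.png',cv2.resize(i,None,fx=1.4,fy=1.4,interpolation=cv2.INTER_CUBIC))
E
```

```text
7.7 loc [ 0.55 52.09] z 163.08 F tray [-1.31 -0.73  5.55] [3.14014952e+00 2.68886892e-04 1.80428297e+00]
```

View pics/w5.png

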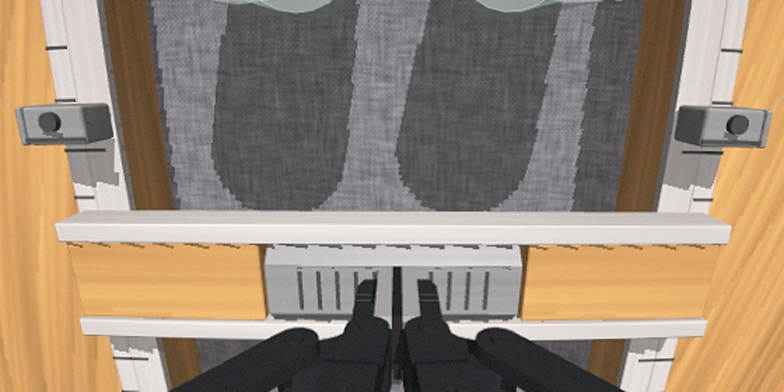

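The divider is still following. The clips' near edges are at row ~146 and the divider's leading top edge is at row ~222. I'll compute the gap.

```bash
python3 - <<'E'
from h import *
from cell import ctrl
s=ctrl.read_state();w=ctrl.get_image('wrist')
T=np.eye(4);T[:3,:3]=R.from_euler('xyz',s['tool_rot']).as_matrix();T[:3,3]=s['eef_pos']
E=T@np.array(w['mount'])
f=lambda c,z:[local(p).round(1) for p in back(w,E,np.array(c)/1.4+[0,60],z)]
print('clip',f([(60,146),(108,142),(725,147),(678,143)],86),'lead',f([(58,224),(395,221),(730,225)],87),'bar',f([(266,265),(522,265)],90))
E
```

```text
clip [array([-123.6,  106.2]), array([-104.2,  107.4]), array([121.1, 106.6]), array([102.2, 107.7])] lead [array([-130.7,   76.1]), array([-0.2, 78. ]), array([129.6,  76.5])] bar [array([-48.6,  61.4]), array([47.5, 61.7])]
```

>>> {"fn": "send_rows", "kwargs": {"rows": [[[0.2,0,0,0,0,0],[0.6,0,0,0,0,0],[1.1,0,0,0,0,0],[1.6,0,0,0,0,0],[2.0,0,0,0,0,0],[2.3,0,0,0,0,0],[2.4,0,0,0,0,0],[2.4,0,0,0,0,0]]]}}

```text
clock: 8.6
eef_pos: [525.0, 107.8, 163.0]
tool_rot: [3.14, 0.0, 1.804]
force: [-1.7, 0.8, 6.1]
width: -0.0
gripper_force: 2.9
```

>>> {"fn": "send_rows", "kwargs": {"rows": [[[0.1,0,0,0,0,0],[0.2,0,0,0,0,0],[0.3,0,0,0,0,0],[0.4,0,0,0,0,0],[0.4,0,0,0,0,0]]]}}

```text
clock: 9.1
eef_pos: [524.2, 111.5, 163.1]
tool_rot: [3.14, 0.0, 1.804]
force: [-0.4, -0.7, 5.6]
width: -0.1
gripper_force: 2.9
```

```bash
python3 st.py
```

```text
9.1 loc [ 0.57 79.62] z 163.08 F tray [-0.53 -0.6   5.62] [3.13992677e+00 3.00870525e-04 1.80367987e+00]
```

>>> {"fn": "send_rows", "kwargs": {"rows": [[[0.1,0,0,0,0,0],[0.1,0,0,0,0,0]]]}}

```text
clock: 9.3
eef_pos: [524.0, 112.4, 163.1]
tool_rot: [3.14, 0.0, 1.804]
force: [0.3, -1.2, 5.1]
width: -0.2
gripper_force: 2.9
```

>>> {"fn": "send_rows", "kwargs": {"rows": [[[0.1,0,0,0,0,0],[0.1,0,0,0,0,0]]]}}

```text
clock: 9.5
eef_pos: [523.7, 113.4, 163.1]
tool_rot: [3.14, 0.0, 1.804]
force: [0.5, -0.5, 5.8]
width: -0.1
gripper_force: 2.9
```

>>> {"fn": "send_rows", "kwargs": {"rows": [[[0.1,0,0,0,0,0],[0.1,0,0,0,0,0]]]}}

```text
clock: 9.7
eef_pos: [523.6, 113.8, 163.0]
tool_rot: [3.14, 0.001, 1.803]
force: [-0.4, -1.9, 6.2]
width: 0.1
gripper_force: 2.9
```

```bash
python3 st.py; python3 - <<'E'
from cell import ctrl
import cv2
i=ctrl.get_image('wrist')['pixels'][60:340,:,::-1]
cv2.imwrite('pics/w6.png',cv2.resize(i,None,fx=1.4,fy=1.4,interpolation=cv2.INTER_CUBIC))
E
```

```text
9.7 loc [ 0.54 82.08] z 163.05 F tray [-0.78 -1.74  6.17] [3.14006033e+00 9.69292309e-04 1.80328377e+00]
```

View pics/w6.png

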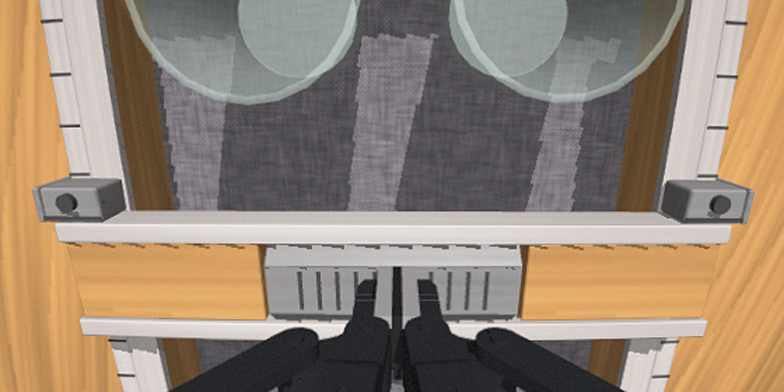

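The clips now touch the leading bar (row ~222), and the last 1 mm step moved only about 0.5 mm, so contact is starting. I'll push slightly more to confirm.

>>> {"fn": "send_rows", "kwargs": {"rows": [[[0.1,0,0,0,0,0],[0.1,0,0,0,0,0],[0.1,0,0,0,0,0]]]}}

```text
clock: 10.05
eef_pos: [523.5, 114.1, 163.1]
tool_rot: [3.14, 0.002, 1.803]
force: [0.8, -2.8, 4.4]
width: -0.0
gripper_force: 2.9
```

>>> {"fn": "send_rows", "kwargs": {"rows": [[[0.1,0,0,0,0,0],[0.1,0,0,0,0,0],[0.1,0,0,0,0,0]]]}}

```text
clock: 10.35
eef_pos: [523.3, 114.9, 163.0]
tool_rot: [3.14, 0.002, 1.803]
force: [1.5, -3.7, 6.0]
width: 0.1
gripper_force: 2.9
```

The lateral force has risen to about 4 N, so the divider is against the clips. Lifting straight up.

>>> {"fn": "send_rows", "kwargs": {"rows": [[[0,0,-0.2,0,0,0],[0,0,-0.5,0,0,0],[0,0,-0.9,0,0,0],[0,0,-1.6,0,0,0],[0,0,-2.6,0,0,0],[0,0,-4,0,0,0],[0,0,-5.5,0,0,0],[0,0,-6.5,0,0,0],[0,0,-7,0,0,0],[0,0,-7,0,0,0]]]}}

```text
clock: 11.35
eef_pos: [522.6, 116.5, 233.4]
tool_rot: [3.14, -0.0, 1.804]
force: [-0.7, 0.6, -0.1]
width: -0.1
gripper_force: 0.0
```

```bash
python3 st.py; python3 - <<'E'
from cell import ctrl
import cv2
i=ctrl.get_image('wrist')['pixels'][:,:,::-1]
cv2.imwrite('pics/w7.png',cv2.resize(i,None,fx=1.4,fy=1.4,interpolation=cv2.INTER_CUBIC))
E
```

```text
11.35 loc [ 0.17 84.89] z 233.37 F tray [-0.5   0.78 -0.11] [ 3.14019587e+00 -5.19197583e-05  1.80377458e+00]
```

View pics/w7.png

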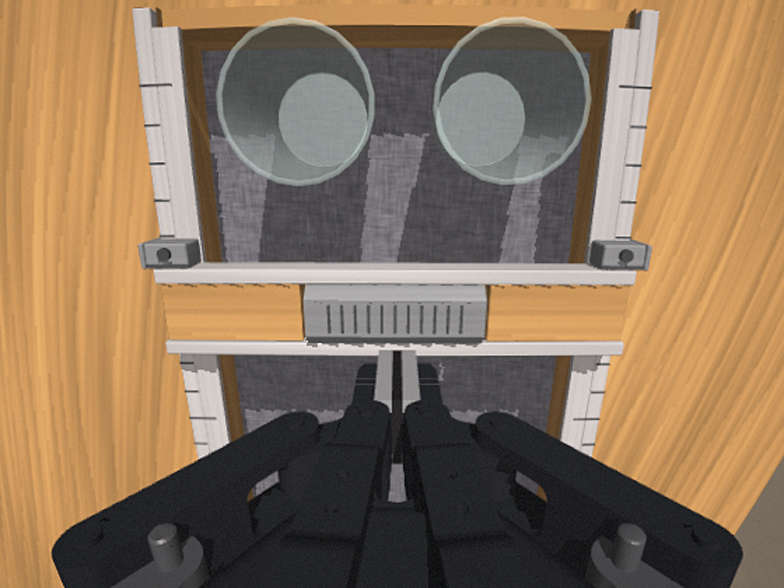

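The leading bar sits against both clips (row ~270), the release bar is up again (rib rows 305–335), and the tumblers are undisturbed. The gripper is clear of everything.

```bash
python3 -c "
from cell import ctrl
print(ctrl.finish_job())"
```

```text
the job is handed in; nothing more can be done
None
```

The divider is pushed up against both stop clips, the release bar has sprung back up, and nothing was gripped or lifted; I handed the job in at about 11.4 s (no verdict was returned), with the tumblers seen in place and the jigger and bottle not re-checked.

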